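# Put the magnifier away in the lever-lid lens box

### The job

Put the magnifier that was left on the open book away in the wooden lens box, so that the sun cannot shine through it. Press the box's side lever right down and hook it sideways under the catch so that the lid stays up by itself, lay the magnifier down flat inside, gently and without dropping it, then unhook the lever so that it comes up again and the lid closes fully over the magnifier. Leave the other things on the desk where they are.

Things in the scene. Friction and masses are not known exactly. Their poses are not given: they have to be found in the camera images.
- lens_box: Light wooden box, fixed to the desk, 210 (x) x 122 (y) x 46 mm high. Origin: centre of its underside, on the desk. x points from its front (lever end, towards the robot) to its hinge end, y to its left, z up. On its right side stands an aluminium lever housing, 225 x 48 x 63 mm high (x -108 to 117, y -61 to -109); the lever comes out of its front plate at x = -108.
- box_floor (a point): Centre of the box's inner floor (blue felt, 5 mm above the desk), axes as lens_box. The inside measures 200 (x) x 112 (y) mm and is 41 mm deep. With the gripper wide open the fingers do not fit between the walls: inside the box open it only to about 40 mm.
- slot (a point): Top of the straight part of the L-shaped slot in the housing's front plate (lens_box x = -108, y = -75, z = 57 mm). The lever runs straight down the slot and, at the bottom only, 16 mm sideways to the box's right (-y); let go there, it rises some 10 mm (at the knob) behind a lip of the catch and stays hooked.
- lid (a joint): Angle of the wooden lid (212 x 118 x 7 mm, top 53 mm above the desk when shut), hinged along the far (+x) end of the box: 0 = shut, about 1.4 = nearly upright, lever hooked; 2.0 at the lever's bottom stop. Driven by the lever: lid angle = 3.7 x lever angle. Its front edge swings up and back over the box. A damper makes it close softly, in 1 to 2 s once the lever is free.
- lever (a joint): Downward angle of the lever: 0 = up (lid shut), about 0.39 = hooked, 0.55 = bottom stop; press to 0.5 or more to pass sideways below the catch's lip. Shaft along the box's y at x = -55, z = 26 mm of lens_box, knob 120 mm from it; at 0 the lever rises at 0.45 rad from shaft to front. A spring lifts it; pressing takes 6 to 12 N at the knob.
- side_shift (a joint): Sideways shift of the lever in m: 0 = in the straight slot (knob at y = -75 mm of lens_box), 0.016 = fully to the right (-y), under the catch. Slight friction (1 to 3 N) keeps it where it is left; hooked, lever and lid stay by themselves. To unhook, press the lever down again to 0.5 or more and move it back left; it then rises.
- knob (a point): Centre of the top face of the brass collar (diameter 34, 6 mm thick) on the lever's end. A grip post, diameter 18, 27 mm tall, rises from it: hold it from above, fingertips pressing on the collar. The post leans 0.22 rad to the box when up, 0.17 away when hooked. Up: 78 mm above the desk, 163 mm in front of the box's centre; hooked: 33 mm up, 175 mm in front.
- magnifier: Magnifier, 172 mm long: brass-rimmed lens, diameter 80, 10 mm thick; straight black grip 12 x 12 mm; 140 g. Origin on its underside at mid-length; lens centre at y = +45 mm, grip from y = +5 to -85 mm, z up. Lies flat on the right page of the open book, grip roughly to the robot. Hold it across the grip (along x) at y = -12 mm. It goes lengthwise into the box, either way round.
- open_book: Open picture book lying on the desk, fixed, 258 (x) x 395 (y) mm, pages about 20 mm above the desk; origin under its centre. A pair of glasses, up to 70 mm above the desk, lies on its left (+y) page.
- clip_tin: Round tin, 68 mm across, 30 mm high, on the desk in front; origin under its centre. Bystander.
- stapler: Black stapler, 132 x 36 x 47 mm high, on the desk in front of the book; origin under its centre. Bystander.
- notebook: Green notebook, 141 x 91 x 14 mm, lying on the desk at the front right; origin under its centre. Bystander.
- ink_bottle: Square blue glass ink bottle, 48 x 48 x 56 mm, standing to the right of the lens box; origin under its centre. Bystander.
Things that resemble listed ones, but are neither listed nor needed, are in the scene too. Of the things that look like the magnifier, the larger one is meant.

How it is judged:
On the way, in this order (a step that is already met when the one before it is completed fails the run):
1. the lever is hooked under the catch, let go, and the lid stays raised by itself (value of joint lid above 1.2 rad and value of joint side_shift above 0.008 m and contact force between each of the arm, the fingers and lens_box below 0.1 N), for 0.3 s.
2. the magnifier lies flat on the box's floor, let go, the lid still raised (value of joint lid above 1.2 rad and z of magnifier in the frame of lens_box below 0.009 m and x of magnifier in the frame of lens_box between -0.03 and 0.03 m and y of magnifier in the frame of lens_box between -0.04 and 0.04 m and angle between magnifier's own z axis and vertical below 0.08 rad and contact force between the fingers and magnifier below 0.1 N), for 0.3 s.
At the end, for the whole second after the job is handed in: The lid is shut (within 0.05 rad), the lever is up (within 0.03 rad), and the magnifier lies flat (within 0.08 rad) and at rest on the floor of the closed box (value of joint lid below 0.05 rad and value of joint lever below 0.03 rad and z of magnifier in the frame of lens_box below 0.009 m and x of magnifier in the frame of lens_box between -0.03 and 0.03 m and y of magnifier in the frame of lens_box between -0.04 and 0.04 m and angle between magnifier's own z axis and vertical below 0.08 rad and linear speed of magnifier below 0.02 m/s); the robot touches nothing.
It fails at once if the magnifier is dropped: let go over the box more than 25 mm above its floor (z of magnifier in the frame of lens_box between 0.03 and 0.4 m and x of magnifier in the frame of lens_box between -0.1 and 0.1 m and y of magnifier in the frame of lens_box between -0.06 and 0.06 m and contact force between the fingers and magnifier below 0.05 N).
It fails at once if the magnifier is pressed hard on the box (contact force between magnifier and lens_box above 40 N).
It fails at once if a bystander is moved by more than 30 mm (distance of any of clip_tin, stapler, notebook, ink_bottle from where it was at the start of the episode above 0.03 m).
It also fails if it takes over 72 s, if anything falls off the work surface, if the arm or the gripper's body presses on something with over 40 N, if the wrist force passes 120 N, or if a joint passes its speed limit or range.

### The arm

A 6-joint arm with a two-finger parallel gripper is mounted at the origin on a cart in front of the work surface, level with it; the furniture and walls round the work are solid. World frame = base frame: x ahead of the robot, y to its left, z up, the work surface at z = 0. Lengths are in m, angles in rad, forces in N, time in s.
With the tool pointing down it reaches from about 0.35 to 0.975 m from the base axis. Payload 4.9 kg.
Tool frame: the origin (TCP) lies midway between the tips of the shut fingers; the grasp point (between the pads) lies 19 mm behind it; z points along the fingers, y is the line along which they close (so a half turn about z gives the same grasp; the last joint's range is limited). The gripper opens to 85 mm and grips with 20 to 120 N. Pads are 22 mm wide; open, the fingers measure 114 mm over their backs; the gripper's body (76 mm by 85 mm) begins 54 mm behind the grasp point. The pads swing forward as they close: fully open they stand 13 mm farther back than shut.
Start: joints at [1.215, 0.053, 1.613, -0, 1.476, -0.119], TCP at [0.147, 0.608, 0.231] pointing down, gripper open.
Joint ranges: [-3.01, 3.01], [-1.01, 2.22], [0.06, 2.58], [-1.02, 4.17], [0.09, 2.62], [-3.14, 3.14]. Speed limits (rad/s): [2.57, 2.57, 3.14, 3.14, 3.14, 3.14].

### API

Orientations are given as a rotation vector (axis times angle).
In Python, from station import ctrl gives the robot as it stands. The module is installed in compiled form; this text tells all that it offers.
- The arm moves only by the shell command python3 -m handwheel 'ROWS' [OPENING] [FORCE]. ROWS is JSON, a list of rows, each a list of 2 entries, a list of its own where there are three numbers: the shift along the tool's x, y, z in cm, then the turn, a rotation vector about the tool's x, y, z in rad. In form: [[[tx, ty, tz], [ax, ay, az]], ...]. A call has 1 to 5 rows; each row is the pose to reach, as a shift and turn from the pose commanded when the call began, along the tool's axes at that moment; what a row does not reach only later rows make up. A row lasts 1/8 s, in which the tool goes at most 62.5 mm and 10.7 degrees, less where a joint would pass 70% of its speed; a pose out of reach is approached as far as the arm can. A call with a gripper value outside its range is refused whole. OPENING is the gripper's target within -1 to 1 (shut at 1, half-way at 0, fully open at -1), set as the call begins (- or left out, the last holds). The fingers move at their own pace and stop on an object; FORCE is the grip in N (left out, the last holds). Time passes only in rows, so rows that repeat a pose let the fingers close. It gives the time, the measured TCP pose, the force, the opening and the grip force at its end, in the units of the state.
- ctrl.get_obs(): the state, without advancing time (a new reading comes with each control period).
- ctrl.get_image(name): name is "scene" or "top" or "wrist"; returns the picture (400x640x3 uint8, blue, green, red); there is no depth.
- ctrl.calibration(name): a dict with "fx", "fy", "cx", "cy" (pixels), "R" (3x3) and "t" (3): a world point X has camera coordinates R X + t. Camera axes: x right, y down, z forward; pixel columns grow to the right and rows downward; lengths in m; the calibration is good to about 2 mm. A picture is of the moment at which its call begins: read the wrist's pose just before it. calibration takes no time and is no camera call; for the wrist camera it gives the pose at the moment of the call.
- ctrl.finish_job(): hands the job in; it is judged then, once.
Trained networks look in the newest picture that a camera, given by its name, has taken for a name from the list of things; names that differ only in an ending like _2 or _b are one class to them, and where a whole thing is asked for, a point or a joint stands for the part that bears it (a point fixed in the world has none). Each returns a list of dicts, best first, with "score" (0 to 1); they miss things now and then, are a little off and sometimes report something else, mostly with a low value. They report only what shows in the picture. A call takes as long as a camera call. They do not tell look-alikes from the thing itself.
- ctrl.look_for(camera, query): "position" ([column, row] in pixels, amid what is visible of it).
- ctrl.landmark_of(camera, query): "position" ([column, row] in pixels: a listed point, or the origin of a listed thing).
The state is a dict: "t": time; "q": joint angles; "dq": joint speeds; "effort": joint torques, N m; "tool_pos": TCP position; "tool_rot": TCP orientation; "contact_force": force on the tool from outside, world axes, zero at the start; "wrist_torque": the same for the moment, N m; "opening": finger opening in m; "grip_force": force on a finger pad.
Only numpy, scipy, OpenCV 4.12 (cv2) and the standard library are available. Lean on these libraries where they do the work, as an engineer would, in place of code of your own. Each camera call takes 0.05 s, during which the arm holds its last target. There are 200 camera calls.

## Working session

There is one attempt and no reset: what is moved stays moved. The work goes in short steps, Python scripts to look and compute and a shell command to move; the robot and the scene stay as the last step left them, time stands still between calls to the robot, and variables do not carry over. Pictures are saved under pics/ and viewed, at most 10 in all, crops included, and the job is handed in when it is done.

```bash
mkdir -p pics; python3 - <<'E'
from station import ctrl
import cv2, numpy as np
o=ctrl.get_obs(); print(o['t'],o['tool_pos'],o['tool_rot'],o['opening'])
for c in('top','scene'):
    im=ctrl.get_image(c); cv2.imwrite(f'pics/{c}0.png',im)
    k=ctrl.calibration(c); print(c,k['fx'],k['cx'],k['cy'],np.round(k['R'],3).tolist(),np.round(k['t'],3))
    for q in('lens_box','box_floor','slot','knob','magnifier','open_book','clip_tin','stapler','notebook','ink_bottle'):
        print(q,[(np.round(d['position']).tolist(),round(d['score'],2)) for d in ctrl.landmark_of(c,q)[:3]])
E
```

```text
0.0 [0.14639917 0.6069762  0.23004512] [-0.37098492 -3.11914617  0.00316749] 0.08579416306950391
top 367.5897706731249 313.44061747887883 199.3887921197965 [[0.018, -1.0, -0.016], [-0.994, -0.016, -0.104], [0.104, 0.018, -0.994]] [-0.101  0.503  0.979]
lens_box [([340.0, 161.0], 0.88)]
box_floor []
slot [([365.0, 201.0], 0.75)]
knob [([362.0, 217.0], 0.64)]
magnifier [([230.0, 195.0], 0.96), ([347.0, 267.0], 0.65)]
open_book [([188.0, 192.0], 0.91)]
clip_tin [([280.0, 249.0], 0.93)]
stapler [([195.0, 270.0], 0.91)]
notebook [([404.0, 276.0], 0.65)]
ink_bottle [([441.0, 174.0], 0.91)]
scene 489.0695455183794 312.7819784093725 204.52988742764302 [[0.772, -0.636, 0.001], [-0.399, -0.486, -0.778], [0.495, 0.6, -0.628]] [-0.449  0.209  1.108]
lens_box [([362.0, 224.0], 0.67)]
box_floor []
slot [([346.0, 238.0], 0.79)]
knob [([324.0, 237.0], 0.76)]
magnifier [([269.0, 176.0], 0.86), ([280.0, 275.0], 0.8)]
open_book [([248.0, 164.0], 0.96), ([316.0, 327.0], 0.71), ([190.0, 198.0], 0.46)]
clip_tin [([252.0, 231.0], 0.97)]
stapler [([189.0, 199.0], 0.58), ([440.0, 291.0], 0.33)]
notebook [([316.0, 326.0], 0.84)]
ink_bottle [([439.0, 291.0], 0.66)]
```

View pics/top0.png

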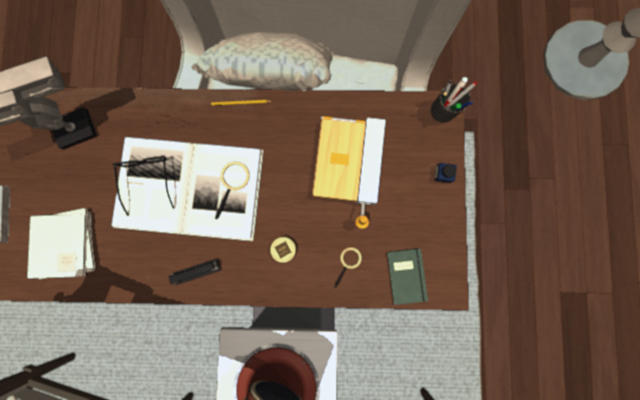

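View pics/scene0.png

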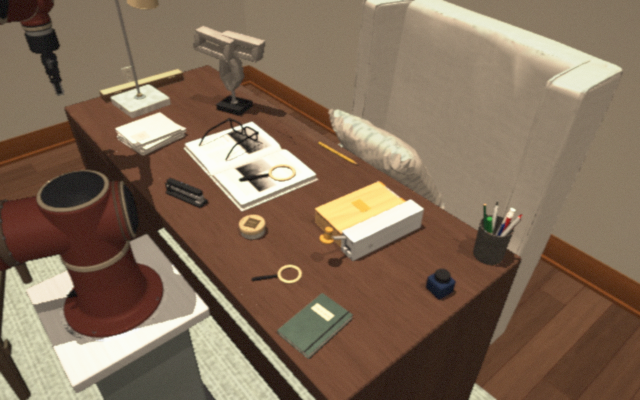

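Candidates for the magnifier are the large one on the book at top (230,195) and a smaller one on the bare desk at (347,267). I choose the one on the book. A close crop follows to check this and to read its axis.

```bash
cat > h.py <<'E'
from station import ctrl
import numpy as np, cv2
from scipy.spatial.transform import Rotation as Ro
from scipy.optimize import least_squares
def proj(k,X):
    c=np.atleast_2d(X)@np.array(k['R']).T+np.array(k['t'])
    return np.c_[k['fx']*c[:,0]/c[:,2]+k['cx'],k['fy']*c[:,1]/c[:,2]+k['cy']]
def back(k,p,z):
    R=np.array(k['R']);C=-R.T@np.array(k['t'])
    d=R.T@np.array([(p[0]-k['cx'])/k['fx'],(p[1]-k['cy'])/k['fy'],1]);return C+d*(z-C[2])/d[2]
def w2(p,loc):
    c,s=np.cos(p[2]),np.sin(p[2]);l=np.atleast_2d(loc)
    return np.c_[p[0]+c*l[:,0]-s*l[:,1],p[1]+s*l[:,0]+c*l[:,1],l[:,2]]
def fit(obs,p0):  # obs: list of (calib,pixel,local)
    f=lambda p:np.concatenate([proj(k,w2(p,l))[0]-px for k,px,l in obs])
    r=least_squares(f,p0,loss='soft_l1',f_scale=2);return r.x,np.round(r.fun,1)
def togo(P,R=None):
    """shift (cm) and turn in present tool axes to reach TCP P with orientation R"""
    o=ctrl.get_obs();Rt=Ro.from_rotvec(o['tool_rot'])
    s=Rt.inv().apply(np.array(P)-o['tool_pos'])*100
    return np.round(s,2).tolist(),(np.round((Rt.inv()*R).as_rotvec(),3).tolist() if R is not None else None)
def down(yaw): # tool x axis heading = yaw ; z down
    return Ro.from_matrix(np.c_[[np.cos(yaw),np.sin(yaw),0],[np.sin(yaw),-np.cos(yaw),0],[0,0,-1]])
E
python3 - <<'E'
from h import *
T=ctrl.calibration('top');S=ctrl.calibration('scene')
kn=[-.163,-.075,.078];sl=[-.108,-.075,.057]
obs=[(T,(340,161),[0,0,0]),(T,(365,201),sl),(T,(362,217),kn),(S,(362,224),[0,0,0]),(S,(346,238),sl),(S,(324,237),kn)]
# lid top corners seen in top view (left front, left back)
obs+=[(T,(314,196),[-.107,.059,.053]),(T,(321,118),[.105,.059,.053])]
p,r=fit(obs,[.6,-.1,0]);print('box',p.round(3),r)
for n,l in(('knob',kn),):print(n,w2(p,[l]).round(3))
m=[(T,(230,195),[0,0,.02]),(T,(235,176),[0,.045,.03]),(T,(218,218),[0,-.085,.026]),(S,(269,176),[0,0,.02]),(S,(283,174),[0,.045,.03])]
p,r=fit(m,[.55,.2,0]);print('mag',p.round(3),r)
print('tin',back(T,(280,249),0).round(3),'book',back(T,(188,192),0).round(3), 'small',back(T,(347,267),0).round(3),'nb',back(T,(404,276),0).round(3),'ink',back(T,(441,174),0).round(3))
im=cv2.imread('pics/top0.png');
c=np.hstack([cv2.resize(im[150:230,180:270],None,fx=4,fy=4),cv2.resize(im[230:310,310:400],None,fx=4,fy=4)]);cv2.imwrite('pics/crop1.png',c)
o=ctrl.get_obs();print(Ro.from_rotvec(o['tool_rot']).as_matrix().round(2).tolist())
E
```

```text
box [ 0.614 -0.163 -0.102] [-0.7  1.1 -0.8 -0.1  0.9  4.3 -1.4 -3.3 -0.1 -2.1  3.4  1.1 -0.2 -1.2
  2.2 -0.1]
knob [[ 0.444 -0.221  0.078]]
mag [ 0.524  0.137 -1.948] [ 0.7 -3.8  1.4 -0.3 -0.5  1.5 -1.2  0.7 -0.5 -2.8]
tin [ 0.368 -0.002  0.   ] book [0.522 0.263 0.   ] small [ 0.322 -0.187  0.   ] nb [ 0.301 -0.343  0.   ] ink [ 0.585 -0.449  0.   ]
[[-0.97, 0.23, -0.0], [0.23, 0.97, -0.0], [-0.0, -0.0, -1.0]]
```

View pics/crop1.png

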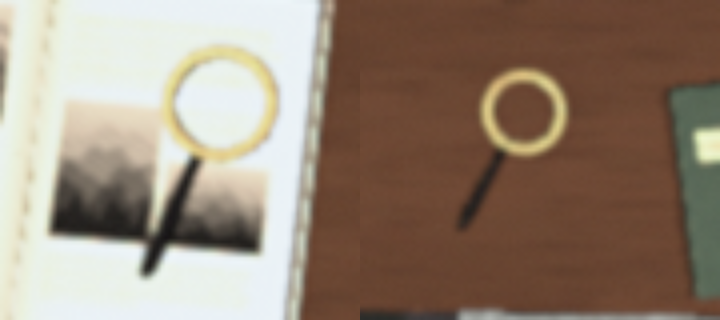

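The left crop is the larger magnifier, lying on the book page; the right crop is the smaller one on bare desk, so I keep the book one. Its lens is at top (235,176) and its grip end at (218,218). Lever comes first.

```bash
python3 - <<'E'
from h import *
for P in([.38,.25,.26],[.43,-.22,.24]):print(togo(P,down(np.pi-.102)))
E
```

```text
([-31.08, -29.28, -2.87], [-0.0, 0.0, -0.135])
([-46.96, -73.79, -0.87], [-0.0, 0.0, -0.135])
```

```bash
python3 -m handwheel '[[[-31,-29.3,-2.9],[0,0,-0.135]],[[-31,-29.3,-2.9],[0,0,-0.135]],[[-31,-29.3,-2.9],[0,0,-0.135]],[[-31,-29.3,-2.9],[0,0,-0.135]],[[-31,-29.3,-2.9],[0,0,-0.135]]]' -0.2; python3 - <<'E'
from h import *
for P in([.38,.25,.26],[.43,-.22,.24]):print(togo(P,down(np.pi-.102)))
E
```

```text
t: 1.72
tool_pos: [0.3174, 0.3445, 0.2529]
tool_rot: [0.159, 3.137, 0.001]
contact_force: [1.4, 0.0, -0.6]
opening: 0.0514
grip_force: 0.0
([-7.19, -8.77, -0.71], [0.001, 0.001, 0.001])
([-16.91, -55.03, 1.27], [0.001, 0.001, 0.001])
```

```bash
python3 -m handwheel '[[[-7,-9,-0.5],[0,0,0]],[[-8,-15,0],[0,0,0]],[[-10,-21,0],[0,0,0]],[[-12,-27,0],[0,0,0]],[[-13,-33,0],[0,0,0]]]' -0.2; python3 -m handwheel '[[[-4,-22,1],[0,0,0]],[[-4,-22,1],[0,0,0]],[[-4,-22,1],[0,0,0]],[[-4,-22,1],[0,0,0]],[[-4,-22,1],[0,0,0]]]'; python3 - <<'E'
from h import *
k=ctrl.calibration('wrist');im=ctrl.get_image('wrist');cv2.imwrite('pics/w1.png',im)
for q,z in(('knob',.078),('slot',.057),('lens_box',0),('magnifier',0)):
    for d in ctrl.landmark_of('wrist',q)[:2]:print(q,np.round(d['position']),round(d['score'],2),back(k,d['position'],z).round(3))
E
```

```text
t: 2.35
tool_pos: [0.4063, 0.0482, 0.2529]
tool_rot: [0.159, 3.136, 0.0]
contact_force: [0.9, -0.2, -0.6]
opening: 0.0509
grip_force: 0.0
t: 2.98
tool_pos: [0.4232, -0.1748, 0.2424]
tool_rot: [-0.166, -3.136, -0.0]
contact_force: [-0.6, 0.2, 0.6]
opening: 0.0517
grip_force: 0.0
knob [274. 207.] 0.74 [ 0.445 -0.217  0.078]
slot [276. 246.] 0.57 [ 0.498 -0.224  0.057]
lens_box [340. 297.] 0.95 [ 0.611 -0.155  0.   ]
lens_box [274. 205.] 0.4 [ 0.465 -0.229  0.   ]
magnifier [571. 227.] 0.94 [0.538 0.161 0.   ]
magnifier [298.  82.] 0.58 [ 0.318 -0.179  0.   ]
```

View pics/w1.png

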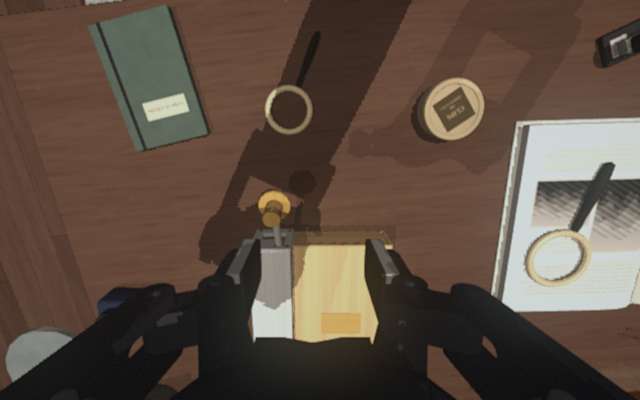

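The view shows the knob at (274,207) in front of the housing, matching the fit to 4 mm. The tin is at (450,108), the small magnifier at (290,108), and the large one on the book at (560,257).

```bash
python3 - <<'E'
from h import *
for P in([.447,-.218,.135],[.447,-.218,.083]):print(togo(P,down(np.pi-.102)))
E
```

```text
([-2.78, -4.37, 10.78], [0.0, 0.0, 0.002])
([-2.78, -4.37, 15.98], [0.0, 0.0, 0.002])
```

```bash
python3 -m handwheel '[[[-2.8,-4.4,3],[0,0,0]],[[-2.8,-4.4,7],[0,0,0]],[[-2.8,-4.4,10.8],[0,0,0]],[[-2.8,-4.4,13.5],[0,0,0]],[[-2.8,-4.4,15.9],[0,0,0]]]' -0.2; python3 -m handwheel '[[[0,0,0],[0,0,0]],[[0,0,0],[0,0,0]],[[0,0,0],[0,0,0]],[[0,0,0],[0,0,0]]]' 1 30; python3 - <<'E'
from h import *
o=ctrl.get_obs();print(o['q'],o['opening'],o['contact_force'])
for a in(0,.15,.3,.4,.5,.54):
  th=.45-a;l=[-.055-.12*np.cos(th),-.075,.026+.12*np.sin(th)]
  print(a,np.round(100*(np.array(l)-[-.163,-.075,.078]),2))
E
```

```text
t: 3.85
tool_pos: [0.447, -0.2181, 0.0826]
tool_rot: [-0.157, -3.137, -0.0]
contact_force: [0.8, 0.0, -0.2]
opening: 0.0513
grip_force: 0.0
t: 4.35
tool_pos: [0.4474, -0.2195, 0.0846]
tool_rot: [0.159, 3.136, -0.001]
contact_force: [0.3, 1.5, 1.0]
opening: 0.0168
grip_force: 29.4
[-6.05642009e-01 -1.14002253e-01  2.03210496e+00  2.45566278e-04
  1.22213177e+00 -2.07494212e+00] 0.016846282168132175 [0.30983796 1.48422049 0.99204143]
0 [-0.01  0.    0.02]
0.15 [-0.66  0.   -1.65]
0.3 [-1.07  0.   -3.41]
0.4 [-1.19  0.   -4.6 ]
0.5 [-1.19  0.   -5.8 ]
0.54 [-1.15  0.   -6.28]
```

```bash
python3 -m handwheel '[[[0.2,0,0.8],[0,0,0]],[[0.5,0,1.6],[0,0,0]],[[0.7,0,2.4],[0,0,0]],[[0.95,0,3.2],[0,0,0]],[[1.1,0,4],[0,0,0]]]'; python3 -m handwheel '[[[0.1,0,0.8],[0,0,0]],[[0.1,0,1.5],[0,0,0]],[[0.1,0,2.2],[0,0,0]],[[0.1,0,2.7],[0,0,0]],[[0.1,0,2.7],[0,0,0]]]'
```

```text
t: 4.97
tool_pos: [0.4373, -0.22, 0.0472]
tool_rot: [0.16, 3.135, -0.005]
contact_force: [-7.0, 2.5, 15.6]
opening: 0.0167
grip_force: 36.8
t: 5.6
tool_pos: [0.4355, -0.2194, 0.0181]
tool_rot: [0.16, 3.137, -0.003]
contact_force: [-4.7, -0.3, 5.1]
opening: 0.0167
grip_force: 39.0
```

```bash
python3 -m handwheel '[[[0,0,0.3],[0,0,0]],[[0,0,0.5],[0,0,0]],[[0,0,0.5],[0,0,0]]]'
```

```text
t: 5.98
tool_pos: [0.4358, -0.2196, 0.0141]
tool_rot: [0.159, 3.137, -0.004]
contact_force: [-7.6, 1.8, 13.5]
opening: 0.0167
grip_force: 38.1
```

```bash
python3 -m handwheel '[[[0,-0.5,0],[0,0,0]],[[0,-1.0,0],[0,0,0]],[[0,-1.5,0],[0,0,0]],[[0,-1.8,0],[0,0,0]],[[0,-1.8,0],[0,0,0]]]'; python3 -m handwheel '[[[0,0,-0.6],[0,0,0]],[[0,0,-1.2],[0,0,0]],[[0,0,-1.7],[0,0,0]],[[0,0,-1.7],[0,0,0]]]'
```

```text
t: 6.6
tool_pos: [0.4345, -0.2361, 0.0139]
tool_rot: [0.16, 3.136, 0.002]
contact_force: [-3.6, 7.4, 12.5]
opening: 0.0165
grip_force: 37.4
t: 7.1
tool_pos: [0.4348, -0.2355, 0.0294]
tool_rot: [0.161, 3.133, 0.002]
contact_force: [4.5, 4.7, 0.4]
opening: 0.0166
grip_force: 31.3
```

```bash
python3 -m handwheel '[[[0,0.1,-0.3],[0,0,0]],[[0,0.1,-0.3],[0,0,0]],[[0,0.1,-0.3],[0,0,0]]]' -0.2; python3 -m handwheel '[[[0,0.1,0],[0,0,0]],[[0,0.1,-1],[0,0,0]],[[0,0.1,-4],[0,0,0]],[[0,0.1,-9],[0,0,0]],[[0,0.1,-15],[0,0,0]]]'; python3 - <<'E'
from h import *
c='top'
im=ctrl.get_image(c);k=ctrl.calibration(c)
print([(np.round(d['position']).tolist(),round(d['score'],2)) for d in ctrl.landmark_of(c,'box_floor')])
cv2.imwrite('pics/t2.png',cv2.resize(im[90:270,180:460],None,fx=2.5,fy=2.5))
# predict magnifier grasp from an orientation-only estimate
m=[.524,.137,-1.948];print(w2(m,[[0,-.012,.026]]).round(3))
print(ctrl.get_obs()['contact_force'])
E
```

```text
t: 7.48
tool_pos: [0.4333, -0.2355, 0.0318]
tool_rot: [0.16, 3.137, -0.001]
contact_force: [0.3, -0.3, -0.8]
opening: 0.0513
grip_force: 0.0
t: 8.1
tool_pos: [0.4326, -0.2336, 0.1827]
tool_rot: [-0.16, -3.136, -0.001]
contact_force: [1.7, -0.7, -0.3]
opening: 0.0511
grip_force: 0.0
[([338.0, 159.0], 0.77)]
[[0.513 0.141 0.026]]
[ 0.75961328 -0.42437975  0.79497295]
```

View pics/t2.png

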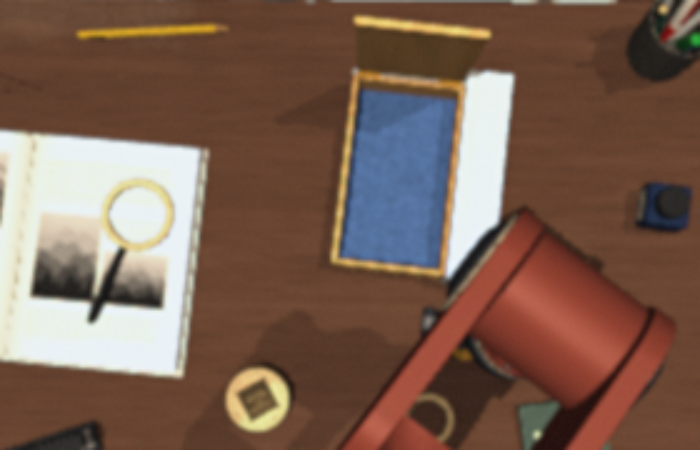

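The lid is up on its own and the lever is hooked: blue felt is visible, with rim corners at crop (333,262), (443,272), (463,85). The magnifier's lens is at (139,214) and its grip end at (92,320). Next I hover over the magnifier.

```bash
python3 - <<'E'
from h import *
T=ctrl.calibration('top')
f=lambda u,v:(180+(u+.5)/2.5-.5,90+(v+.5)/2.5-.5)
obs=[(T,f(333,262),[-.105,.061,.046]),(T,f(443,272),[-.105,-.061,.046]),(T,f(463,83),[.105,-.061,.046]),(T,(338,159),[0,0,.005])]
print(fit(obs,[.614,-.163,-.1]))
m=[(T,f(139,214),[0,.045,.03]),(T,f(92,320),[0,-.085,.026])]
print(fit(m,[.52,.137,-1.9]))
print(togo([.47,.155,.22],down(np.pi-.377)))
E
```

```text
(array([ 0.61667236, -0.15923645, -0.08855278]), array([-0.7, -0.8,  0.7, -0.1, -0. , -0.5,  0. ,  1.9]))
(array([ 0.52690311,  0.13972678, -1.95633643]), array([ 0.2, -0.6, -0.2,  0.6]))
([0.67, 39.3, -3.23], [-0.006, 0.015, 0.275])
```

```bash
python3 -m handwheel '[[[0.7,6,-3.2],[0,0,0.05]],[[0.7,12,-3.2],[0,0,0.1]],[[0.7,18,-3.2],[0,0,0.15]],[[0.7,24,-3.2],[0,0,0.2]],[[0.7,30,-3.2],[0,0,0.275]]]' -0.2; python3 - <<'E'
from h import *
print(togo([.47,.155,.22],down(np.pi-.377)))
E
```

```text
t: 8.82
tool_pos: [0.4568, 0.067, 0.2141]
tool_rot: [0.592, 3.084, 0.0]
contact_force: [0.9, -0.2, 0.2]
opening: 0.051
grip_force: 0.0
([2.03, 8.67, -0.58], [0.0, 0.002, -0.002])
```

```bash
python3 -m handwheel '[[[2,4.5,-0.6],[0,0,0]],[[2,8.7,-0.6],[0,0,0]],[[2,8.7,-0.6],[0,0,0]]]'; python3 - <<'E'
from h import *
k=ctrl.calibration('wrist');im=ctrl.get_image('wrist');cv2.imwrite('pics/w2.png',im)
for d in ctrl.landmark_of('wrist','magnifier')[:2]:print(np.round(d['position']),round(d['score'],2),back(k,d['position'],.02).round(3))
P=[.527,.14,-1.956]
print(proj(k,w2(P,[[0,.045,.03],[0,-.085,.026],[0,-.012,.026]])).round())
E
```

```text
t: 9.2
tool_pos: [0.4704, 0.1554, 0.2199]
tool_rot: [0.582, 3.087, 0.0]
contact_force: [0.9, -0.2, -0.1]
opening: 0.0515
grip_force: 0.0
[  2. 157.] 0.85 [ 0.325 -0.157  0.02 ]
[[316. 263.]
 [318. 153.]
 [317. 216.]]
```

View pics/w2.png

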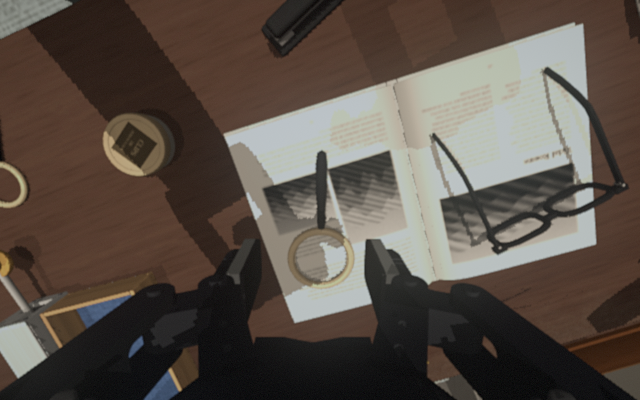

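The picture shows the lens at (321,257) and the grip end at (321,155), upright between the fingers and within 6 px of the prediction.

```bash
python3 - <<'E'
from h import *
k=ctrl.calibration('wrist')
p,r=fit([(k,(321,257),[0,.045,.028]),(k,(321.5,155),[0,-.085,.026])],[.527,.14,-1.956]);print(p,r)
g=w2(p,[[0,-.012,.026]])[0];print('grasp',g, 'mag y heading',p[2]+np.pi/2)
R=down(np.pi+p[2]+np.pi/2)
for z in(.08,.024):print(togo([g[0],g[1],z],R))
E
```

```text
[ 0.52803953  0.14222884 -1.9447136 ] [ 0.   5.  -0.  -2.4]
grasp [0.51686869 0.14661202 0.026     ] mag y heading -0.37391726893769905
([-4.6, 1.1, 13.95], [-0.001, -0.0, -0.002])
([-4.6, 1.11, 19.55], [-0.001, -0.0, -0.002])
```

```bash
python3 -m handwheel '[[[-2,0.6,6],[0,0,0]],[[-4.6,1.1,11],[0,0,0]],[[-4.6,1.1,15],[0,0,0]],[[-4.6,1.1,18],[0,0,0]],[[-4.6,1.1,19.5],[0,0,0]]]' -0.2; python3 -m handwheel '[[[0,0,0],[0,0,0]],[[0,0,0],[0,0,0]],[[0,0,0],[0,0,0]],[[0,0,0],[0,0,0]]]' 1 50;  python3 -m handwheel '[[[0,0,-1],[0,0,0]],[[0,0,-3],[0,0,0]],[[0,0,-7],[0,0,0]],[[0,0,-12],[0,0,0]],[[0,0,-12],[0,0,0]]]'
```

```text
t: 9.93
tool_pos: [0.5158, 0.1451, 0.0227]
tool_rot: [-0.591, -3.083, 0.002]
contact_force: [-0.8, -0.1, -0.3]
opening: 0.0513
grip_force: 0.0
t: 10.42
tool_pos: [0.5186, 0.1467, 0.0266]
tool_rot: [0.587, 3.083, 0.001]
contact_force: [-1.4, -1.8, 6.4]
opening: 0.01
grip_force: 50.1
t: 11.05
tool_pos: [0.5202, 0.1472, 0.1502]
tool_rot: [0.586, 3.077, 0.005]
contact_force: [-0.1, -0.7, -1.5]
opening: 0.0101
grip_force: 49.2
```

```bash
python3 - <<'E'
from h import *
B=[.6165,-.160,-.09];g=w2(B,[[-.018,0,0]])[0];print(g)
R=down(np.pi-.09)
print(togo([.50,-.05,.14],R));print(togo([g[0],g[1],.12],R))
E
```

```text
[ 0.59857285 -0.15838219  0.        ]
([-5.37, -19.09, 0.97], [0.004, 0.009, -0.287])
([-18.5, -25.55, 3.05], [0.004, 0.009, -0.287])
```

```bash
python3 -m handwheel '[[[-1,-3,0],[0,0,-0.04]],[[-2,-7,0],[0,0,-0.1]],[[-4,-12,0.5],[0,0,-0.17]],[[-6,-16.5,1],[0,0,-0.24]],[[-9,-20,1],[0,0.009,-0.287]]]'; python3 - <<'E'
from h import *
B=[.6165,-.160,-.09];g=w2(B,[[-.018,0,0]])[0]
print(togo([g[0],g[1],.12],down(np.pi-.09)))
E
```

```text
t: 11.68
tool_pos: [0.5251, -0.0735, 0.1323]
tool_rot: [-0.139, -3.126, -0.004]
contact_force: [-0.4, -0.0, -1.3]
opening: 0.0101
grip_force: 49.2
([-8.08, -7.81, 1.11], [0.002, -0.013, 0.001])
```

```bash
python3 -m handwheel '[[[-2.5,-2.5,0.5],[0,0,0]],[[-5,-5,1],[0,0,0]],[[-7,-7,1],[0,0,0]],[[-8.1,-7.8,1.1],[0,0,0]],[[-8.1,-7.8,1.1],[0,0,0]]]'; python3 - <<'E'
from h import *
B=[.6165,-.160,-.09]
w=ctrl.get_image('wrist');s=ctrl.get_image('scene');t=ctrl.get_image('top')
a=np.vstack([cv2.resize(s[130:280,240:460],(440,300)),cv2.resize(t[90:240,260:480],(440,300))])
b=cv2.resize(w,(352,220));b=np.vstack([b,np.zeros((380,352,3),np.uint8)])
cv2.imwrite('pics/c3.png',np.hstack([a,b]))
for z in(.10,.05,.018,.012):
  g=w2(B,[[-.018,0,0]])[0];print(togo([g[0],g[1],z],down(np.pi-.09)))
k=ctrl.calibration('wrist');print(proj(k,w2(B,[[-.105,.061,.046],[-.105,-.061,.046]])).round()*.55)
E
```

```text
t: 12.3
tool_pos: [0.6004, -0.1572, 0.1217]
tool_rot: [-0.141, -3.128, -0.004]
contact_force: [-0.2, 0.5, -1.7]
opening: 0.0098
grip_force: 49.2
([0.11, -0.21, 2.24], [0.002, -0.01, 0.001])
([0.06, -0.22, 7.24], [0.002, -0.01, 0.001])
([0.03, -0.23, 10.44], [0.002, -0.01, 0.001])
([0.02, -0.23, 11.04], [0.002, -0.01, 0.001])
[[219.45  45.65]
 [119.35  45.65]]
```

View pics/c3.png

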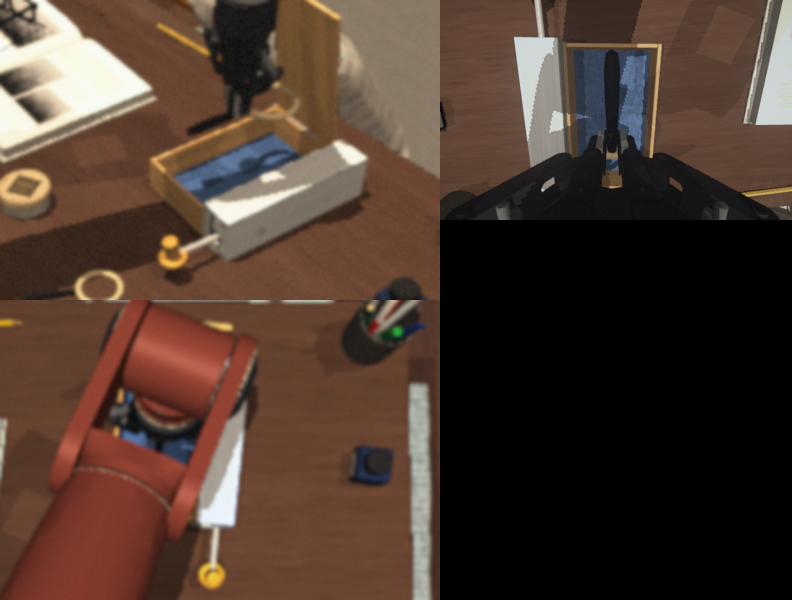

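The magnifier is held level-looking over the open box, with its grip end at wrist (313,95). The lid is upright behind it. Before lowering I check its tilt and the wrist's clearance to the lid.

```bash
python3 - <<'E'
from h import *
B=np.array([.6165,-.160,-.09]);k=ctrl.calibration('wrist');S=ctrl.calibration('scene');T=ctrl.calibration('top')
o=ctrl.get_obs();p=o['tool_pos'];R=Ro.from_rotvec(o['tool_rot'])
# magnifier points in tool frame: tool x=-mag y, z ahead; underside ~ z_tool=+.0065
for pit in(-.1,0,.1,.2):
  q=lambda y,h:p+R.apply(np.array([-np.cos(pit)*(y+.012),0,.0065-h+np.sin(pit)*(y+.012)]))
  print(pit,'end wrist',proj(k,q(-.085,.006)).round(),'lens scene',proj(S,q(.045,.005)).round(),'end scene',proj(S,q(-.085,.006)).round())
c,s=np.cos(B[2]),np.sin(B[2])
for z in(.25,.3,.35,.4):
  d=back(T,(352,92),z)-[B[0],B[1],0];print(z,'wrist front in box x',(c*d[0]+s*d[1]).round(3))
E
```

```text
-0.1 end wrist [[311. 103.]] lens scene [[375. 176.]] end scene [[334. 197.]]
0 end wrist [[311. 101.]] lens scene [[375. 178.]] end scene [[334. 195.]]
0.1 end wrist [[311. 102.]] lens scene [[375. 180.]] end scene [[335. 192.]]
0.2 end wrist [[311. 104.]] lens scene [[374. 182.]] end scene [[335. 190.]]
0.25 wrist front in box x 0.102
0.3 wrist front in box x 0.081
0.35 wrist front in box x 0.061
0.4 wrist front in box x 0.04
```

```bash
python3 -m handwheel '[[[-0.1,-0.1,1.5],[0,-0.01,0]],[[-0.1,-0.2,3],[0,-0.01,0]],[[-0.1,-0.2,4.5],[0,-0.01,0]],[[-0.1,-0.2,6],[0,-0.01,0]],[[-0.1,-0.2,7],[0,-0.01,0]]]'; python3 -m handwheel '[[[0,0,0.9],[0,0,0]],[[0,0,1.8],[0,0,0]],[[0,0,2.6],[0,0,0]],[[0,0,3],[0,0,0]],[[0,0,3.2],[0,0,0]]]'; python3 - <<'E'
from h import *
s=ctrl.get_image('scene');w=ctrl.get_image('wrist')
cv2.imwrite('pics/c4.png',np.hstack([cv2.resize(s[110:290,260:440],(540,540)),cv2.resize(w[60:300,220:400],(240,320))]) if 0 else cv2.resize(s[110:290,240:440],(660,594)))
E
```

```text
t: 13.08
tool_pos: [0.6004, -0.1591, 0.051]
tool_rot: [-0.141, -3.138, -0.003]
contact_force: [-0.5, 0.0, -0.9]
opening: 0.0098
grip_force: 49.2
t: 13.7
tool_pos: [0.6011, -0.1593, 0.0206]
tool_rot: [0.141, 3.137, 0.002]
contact_force: [-0.3, 0.1, -1.4]
opening: 0.01
grip_force: 49.2
```

View pics/c4.png

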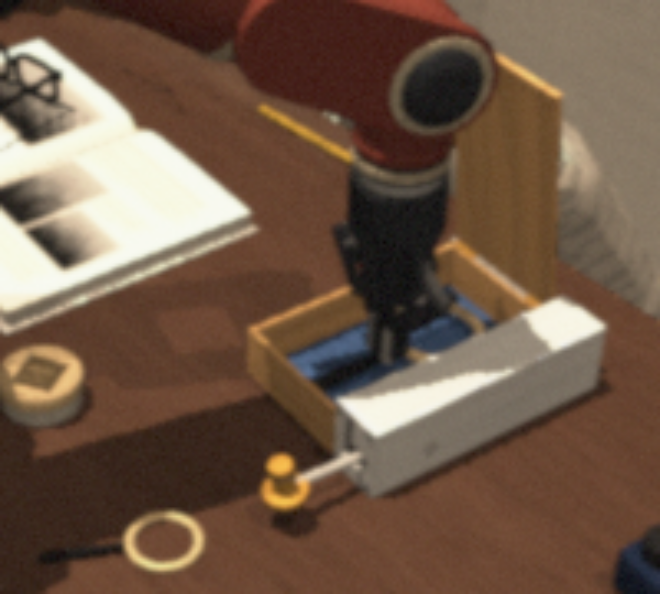

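The magnifier is inside the walls, the wrist is clear of the lid, and the lid is still up. I lower it the rest of the way by feel.

```bash
python3 -m handwheel '[[[0,0,0.4],[0,0,0]],[[0,0,0.7],[0,0,0]],[[0,0,0.7],[0,0,0]]]';python3 -m handwheel '[[[0,0,0.2],[0,0,0]],[[0,0,0.2],[0,0,0]]]'
```

```text
t: 14.18
tool_pos: [0.6008, -0.1592, 0.0134]
tool_rot: [0.141, 3.138, 0.002]
contact_force: [-0.9, 0.2, -1.8]
opening: 0.0098
grip_force: 49.2
t: 14.42
tool_pos: [0.6013, -0.1594, 0.0122]
tool_rot: [0.141, 3.137, 0.002]
contact_force: [-0.6, 1.3, 1.0]
opening: 0.0098
grip_force: 49.5
```

```bash
python3 -m handwheel '[[[0,0,0],[0,0,0]],[[0,0,0],[0,0,0]],[[0,0,0],[0,0,0]],[[0,0,0],[0,0,0]]]' 0.15; python3 -m handwheel '[[[0,0,-1],[0,0,0]],[[0,0,-3],[0,0,0]],[[0,0,-7],[0,0,0]],[[2,0,-11],[0,0,0]],[[7,0,-12],[0,0,0]]]'; python3 -m handwheel '[[[6,-2,-3],[0,0,0]],[[10,-6,-4],[0,0,0]],[[13,-11,-4],[0,0,0]],[[13,-11,-4],[0,0,0]]]'; python3 - <<'E'
from h import *
t=ctrl.get_image('top')
print([(np.round(d['position'],1).tolist(),round(d['score'],2)) for d in ctrl.landmark_of('top','magnifier')],ctrl.get_obs()['t'])
cv2.imwrite('pics/t5.png',cv2.resize(t[90:230,270:450],(720,560)))
print(togo([.435,-.236,.14],down(np.pi-.102)))
B=[.6165,-.16,-.09];print(proj(ctrl.calibration('top'),w2(B,[[0,0,.005],[0,0,.01]])))
E
```

```text
t: 14.92
tool_pos: [0.6011, -0.1593, 0.0118]
tool_rot: [0.141, 3.137, 0.002]
contact_force: [-0.9, -0.1, 0.4]
opening: 0.0361
grip_force: 0.0
t: 15.55
tool_pos: [0.5343, -0.1546, 0.1383]
tool_rot: [0.139, 3.128, -0.004]
contact_force: [-1.4, -0.3, 0.3]
opening: 0.0365
grip_force: 0.0
t: 16.05
tool_pos: [0.3903, -0.254, 0.1738]
tool_rot: [0.151, 3.134, -0.003]
contact_force: [1.1, 0.6, -0.2]
opening: 0.0364
grip_force: 0.0
[([341.1, 166.9], 0.68), ([345.2, 267.8], 0.54)] 16.15
([-4.13, 1.95, 3.3], [0.0, 0.003, 0.01])
[[338.28421351 160.93379545]
 [338.37521818 160.56180399]]
```

View pics/t5.png

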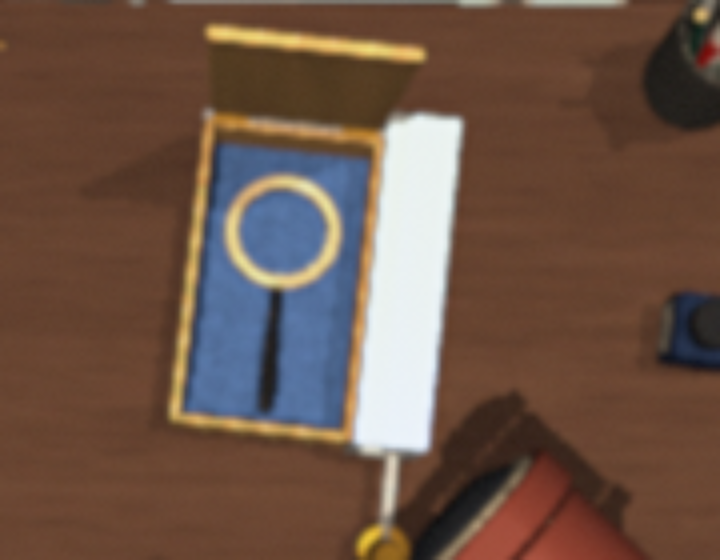

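The magnifier lies flat and let go on the felt, lens at crop (284,232) and grip end at (267,408), clear of all walls, with the lid up. Now back to the knob to unhook the lever.

```bash
python3 -m handwheel '[[[-4.1,2,3],[0,0,0.01]],[[-4.1,2,7],[0,0,0.01]],[[-4.1,2,10],[0,0,0.01]],[[-4.1,2,12],[0,0,0.01]],[[-4.1,2,13.7],[0,0,0.01]]]' -0.2; python3 -m handwheel '[[[0,0,0],[0,0,0]],[[0,0,0],[0,0,0]],[[0,0,0],[0,0,0]],[[0,0,0],[0,0,0]]]' 1 30; python3 -m handwheel '[[[0,0,0.7],[0,0,0]],[[0,0,1.4],[0,0,0]],[[0,0,2],[0,0,0]],[[0,0,2.5],[0,0,0]],[[0,0,2.5],[0,0,0]]]'
```

```text
t: 16.77
tool_pos: [0.4354, -0.2333, 0.0337]
tool_rot: [0.153, 3.137, 0.003]
contact_force: [-0.4, -0.4, -0.3]
opening: 0.051
grip_force: 0.0
t: 17.27
tool_pos: [0.4352, -0.2347, 0.0352]
tool_rot: [0.157, 3.135, 0.002]
contact_force: [1.3, 2.6, -0.6]
opening: 0.0166
grip_force: 29.4
t: 17.9
tool_pos: [0.4355, -0.2357, 0.0123]
tool_rot: [0.157, 3.136, 0.001]
contact_force: [-8.0, 4.9, 17.8]
opening: 0.0168
grip_force: 38.4
```

```bash
python3 -m handwheel '[[[0,0.5,0],[0,0,0]],[[0,1,0],[0,0,0]],[[0,1.5,0],[0,0,0]],[[0,1.8,0],[0,0,0]],[[0,1.8,0],[0,0,0]]]'; python3 -m handwheel '[[[0,-0.15,-0.7],[0,0,0]],[[0,-0.15,-1.4],[0,0,0]],[[-0.05,-0.15,-2.1],[0,0,0]],[[-0.1,-0.15,-2.8],[0,0,0]],[[-0.2,-0.15,-3.4],[0,0,0]]]'
```

```text
t: 18.52
tool_pos: [0.4372, -0.219, 0.0126]
tool_rot: [0.156, 3.136, -0.005]
contact_force: [-8.5, 0.4, 16.0]
opening: 0.0164
grip_force: 38.1
t: 19.15
tool_pos: [0.4395, -0.2189, 0.0436]
tool_rot: [0.157, 3.133, -0.0]
contact_force: [8.4, -1.2, -6.6]
opening: 0.0164
grip_force: 33.1
```

```bash
python3 -m handwheel '[[[0,0,0],[0,0,0]],[[-0.1,0,-0.4],[0,0,0]],[[-0.2,0,-0.8],[0,0,0]],[[-0.35,0,-1.2],[0,0,0]],[[-0.5,0,-1.6],[0,0,0]]]'; python3 -m handwheel '[[[-0.1,0,-0.4],[0,0,0]],[[-0.2,0,-0.8],[0,0,0]],[[-0.3,0,-1.1],[0,0,0]],[[-0.4,0,-1.5],[0,0,0]],[[-0.5,0,-1.8],[0,0,0]]]'
```

```text
t: 19.77
tool_pos: [0.4443, -0.2194, 0.0597]
tool_rot: [0.157, 3.133, 0.0]
contact_force: [6.5, -0.9, -4.0]
opening: 0.0168
grip_force: 34.7
t: 20.4
tool_pos: [0.4498, -0.22, 0.0778]
tool_rot: [0.157, 3.132, -0.0]
contact_force: [8.3, -0.2, -4.9]
opening: 0.0167
grip_force: 35.5
```

Now let go, back up, wait and look.

```bash
python3 -m handwheel '[[[0,0,0],[0,0,0]],[[0,0,0],[0,0,0]],[[0,0,0],[0,0,0]],[[0,0,-2],[0,0,0]],[[0,0,-6],[0,0,0]]]' -0.2; python3 -m handwheel '[[[3,0,-5],[0,0,0]],[[7,2,-8],[0,0,0]],[[10,8,-8],[0,0,0]],[[10,14,-8],[0,0,0]],[[10,20,-8],[0,0,0]]]'; for i in 1 2 3; do python3 -m handwheel '[[[0,0,0],[0,0,0]],[[0,0,0],[0,0,0]],[[0,0,0],[0,0,0]],[[0,0,0],[0,0,0]],[[0,0,0],[0,0,0]]]' | head -2; done; python3 - <<'E'
from h import *
s=ctrl.get_image('scene');t=ctrl.get_image('top')
cv2.imwrite('pics/c6.png',np.hstack([cv2.resize(s[160:290,280:440],(400,325)),cv2.resize(t[90:220,280:440],(400,325))]))
for c,q in(('top','knob'),('scene','knob')):print(c,[np.round(d['position'],1) for d in ctrl.landmark_of(c,q)[:1]],proj(ctrl.calibration(c),w2([.6165,-.16,-.09],[[-.163,-.075,.078]])).round(1))
print(ctrl.get_obs()['contact_force'])
E
```

```text
t: 21.02
tool_pos: [0.4463, -0.2186, 0.1358]
tool_rot: [-0.157, -3.134, -0.006]
contact_force: [0.7, -0.1, -0.1]
opening: 0.0512
grip_force: 0.0
t: 21.65
tool_pos: [0.3679, -0.0094, 0.2179]
tool_rot: [0.16, 3.134, 0.001]
contact_force: [0.5, 0.1, 0.3]
opening: 0.0511
grip_force: 0.0
t: 22.28
tool_pos: [0.3684, -0.0116, 0.2176]
t: 22.9
tool_pos: [0.3684, -0.0107, 0.2177]
t: 23.52
tool_pos: [0.3684, -0.0107, 0.2177]
top [array([363.8, 218.4])] [[362.4 220.1]]
scene [array([326.1, 237.1])] [[328.1 237.3]]
[-0.40528176  0.40100213  0.56728952]
```

View pics/c6.png

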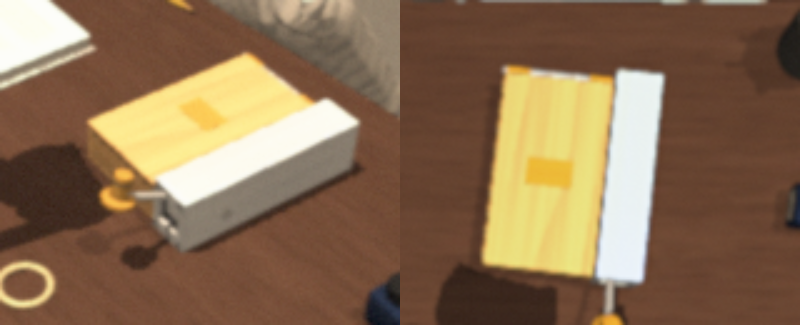

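The lid is flush on the box in both views, and the knob is back up where the model puts it (within about 2 px). The robot is clear of everything, so I hand in.

```bash
python3 -c "
from station import ctrl
print(ctrl.finish_job())"
```

```text
the job is handed in; nothing more can be done
None
```

The magnifier lies flat in the lens box, the lid is shut and the lever is back up; I handed the job in at about 24 s with the robot clear of everything, but it returned no verdict.

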